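# Open the wide touch-latch thread cupboard on the brush maker's bench

## Task

Open the wider of the two little wooden cupboards on the bench: press the small round stud on its door so that the touch latch lets go and the door springs ajar, then reach behind the free edge with a fingertip and push the door gently round until it stands wide open, about square to the cupboard's front or a little further. Do not pinch the door, leave the narrower cupboard shut, and leave the brushes and everything else on the bench where they are.

Things in the scene. Friction and masses are not known exactly. Their poses are not given: they have to be found in the camera images.
- wide_cupboard: The cupboard to open: light wooden box, 160 mm wide (its y), 90 deep (x), 120 high, screwed to the bench, with a plain inset door, no handle. Origin: centre of its underside; z up; the door is on its -x side, 45 mm from the origin, and looks roughly away from the robot (yaw pi, +-0.3 rad). It stands left or right of the narrow one.
- wide_door (a joint): Angle of the wide door, rad: 0 shut, positive open, 1.57 square to the front, 1.9 end of hinge. Held shut by a touch latch: press the stud about 4 mm in (3.5 N; stop at 6.5 mm, -0.055 rad) and it lets go; as the finger backs off a spring pushes the door out to about 0.67 rad in about 1 s. Beyond that it moves lightly (under 2 N at the edge) and stays where left.
- wide_press (a point): Centre of the flat outer face of the press stud on the wide door: a dark steel round 18 mm across, 10 mm proud of the door and fixed to it, 118 mm from the hinge, 20 mm from the free edge, 92 mm above the bench. Moves with the door; its x axis points into the door (the way to press), z up.
- wide_hinge (a point): Point on the wide door's vertical hinge axis, at the door's top (109 mm above the bench), in the plane of the outer face when shut. Fixed to the cupboard, at (-45, +69, 109) mm in its frame; for a person facing the door the hinge is on the left. Axes as the cupboard's.
- wide_edge (a point): Top of the wide door's free edge, on the outer face, 138 mm from the hinge. Moves with the door: x axis from outer to inner face, y from free edge to hinge. The panel is 12 mm thick and spans 11 to 109 mm above the bench. Small steel latch pieces stand 36 mm behind it near the free edge, only below 56 mm height.
- narrow_cupboard: The other cupboard, to be left shut: of the same make, 110 mm wide (y), 90 deep, 120 high, its door the same way round. Origin at the centre of its underside. A wooden brush lies on its top, reaching 152 mm above the bench.
- narrow_door (a joint): Angle of the narrow cupboard's door, rad: 0 shut, positive open. It has the same touch latch.
- club_brush: Loose oval wooden brush lying on its bristles, 115 x 62 mm, 32 high, beyond the cupboards. Origin: centre of its underside.
- spare_brush: Loose oval brush of the same kind lying on top of the narrow cupboard. Origin: centre of its underside.
- handle_brush: Loose hairbrush with a dark wooden back and handle, about 235 mm long (its x), 62 wide, 36 high, lying bristles up beyond the cupboards. Origin: on its underside where handle meets head.
- thread_cone: Loose upright cone of pale thread, 88 mm across its foot, 165 mm high, on the left. Origin: centre of its underside.
- spool: Loose small wooden spool standing between the cupboards, 34 mm across, 40 high. Origin: centre of its underside.
- thimble: Loose copper thimble, 25 mm across, 23 high, beyond the cupboards. Origin: centre of its underside.
- silver_mirror: Loose silver hand mirror lying flat on the right, disc 104 mm across, 12 high, handle to its -x, reaching 165 mm from the centre. Origin: centre of the disc's underside.
- wood_blank: Loose light wooden bar 150 x 35 x 22 mm lying at the left beyond the cone. Origin: centre of its underside.
There are look-alikes about, which are no part of the job. What is shaped like the wide_cupboard but green or red is not meant.

How it is judged:
By the outcome, as a careful person would: the job done as asked, in the order asked, and still so for the second after the job is handed in, with the robot touching nothing.
It also fails if it takes over 51 s, if anything falls off the work surface, if the arm or the gripper's body presses on something with over 40 N, if the wrist force passes 120 N, or if a joint passes its speed limit or range.

## Robot

A 6-joint arm with a two-finger parallel gripper is mounted at the origin on the work surface. World frame = base frame: x ahead of the robot, y to its left, z up, the work surface at z = 0. Lengths are in m, angles in rad, forces in N, time in s.
With the tool pointing down it reaches from about 0.25 to 0.775 m from the base axis. Payload 4 kg.
Tool frame: the origin (TCP) lies midway between the tips of the shut fingers; the grasp point (between the pads) lies 19 mm behind it; z points along the fingers, y is the direction in which the jaws open and shut (so a half turn about z gives the same grasp; the last joint's range is limited). The gripper opens to 94 mm and grips with 3 to 60 N. Pads are 16 mm wide; open, the fingers measure 119 mm over their backs; the gripper's body (75 mm by 177 mm) begins 78 mm behind the grasp point.
Start: joints at [1.168, 0.087, 1.371, -0, 1.684, -0.103], TCP at [0.162, 0.525, 0.206] pointing down, gripper open.
Joint ranges: [-3.1, 3.1], [-0.76, 2.03], [0.27, 2.55], [-1.08, 4.22], [0.17, 2.65], [-2.57, 2.57]. Speed limits (rad/s): [2.79, 2.79, 3.14, 3.14, 3.14, 3.14].

## Interface

Orientations are given as [roll, pitch, yaw] about the fixed x, y, z axes, in that order (R = Rz(yaw) Ry(pitch) Rx(roll)).
In Python, from bench import robot, cams gives the robot as it stands.
- The arm moves only by the tool step_arm, never from a script. Its argument "plan" is a list that holds one entry, the list of rows, each a list of 5 numbers: the shift along the world's x, y, z in mm, then the turn about the world's z in rad, then the opening in per cent of the stroke, from 0 (shut) to 100 (fully open). In form: [[[tx, ty, tz, turn, fingers], ...]]. A call has 1 to 8 rows; each row is the pose to reach, as a shift and turn from the pose commanded when the call began; what a row does not reach only later rows make up. A row lasts 1/12 s, in which the tool goes at most 41.7 mm and 7.16 degrees, less where a joint would pass 70% of its speed; a pose out of reach is approached as far as the arm can. A call with a gripper value outside its range is refused whole. The fingers move at their own pace and stop on an object; the grip force is fixed at half the most. Time passes only in rows, so rows that repeat a pose let the fingers close. It gives the time, the measured TCP pose, the force and the opening at its end, in the units of the state.
- robot.get_obs(): the state, without advancing time (a new reading comes with each control period).
- cams.snapshot(name): name is "side" or "top" or "wrist"; returns a dict with "frame" (400x640x3 uint8, red, green, blue), "camera_matrix" (3x3 intrinsics, pixels), "k1" (the pictures are not rectified: a ray, as slopes to the right and down, at radius r is drawn at 1 + k1 r^2 times it, then the intrinsics apply), "origin" and "attitude" of the camera in the world; the wrist camera has in their place "T_tool_cam" (4x4, takes a point from camera to tool coordinates, whose origin is the TCP and whose axes are the flange's). Camera axes: x right, y down, z forward; pixel columns grow to the right and rows downward; lengths in m; the calibration is good to about 2 mm. A picture is of the moment at which its call begins: read the wrist's pose just before it. There is no depth.
- robot.close_job(): hands the job in, once; it reports no verdict.
The state is a dict: "time": time; "joint_positions": joint angles; "qvel": joint speeds; "joint_torque": joint torques, N m; "tool_pos": TCP position; "ee_rot": TCP orientation; "wrist_force": force on the tool from outside, world axes, zero at the start; "wrist_torque": the same for the moment, N m; "width": finger opening in m.
Only numpy, scipy, OpenCV 4.12 (cv2) and the standard library are available. Lean on these libraries where they do the work, as an engineer would, in place of code of your own. Each camera call takes 0.05 s, during which the arm holds its last target. There are 200 camera calls.

## Working session

There is one attempt and no reset: what is moved stays moved. The work goes in short steps, Python scripts to look and compute and a tool call to move; the robot and the scene stay as the last step left them, time stands still between calls to the robot, and variables do not carry over. Pictures are saved under pics/ and viewed, about 8 in all and at most 12, crops included, and the job is handed in when it is done.

Besides the shell and the picture viewer there is one more tool, called after "Request:" in YAML: its name, and indented under it one key for each argument. step_arm: Moves the arm, as the interface text tells. Its arguments: {"type":"object","properties":{"plan":{"type":"array"}},"required":["plan"]}

```bash
ls; mkdir -p pics; cat > h.py <<'E'
import numpy as np, cv2
from bench import robot, cams
def ray(s,u,v):
    K=np.array(s["camera_matrix"]);d=np.array([s["k1"],0,0,0,0],float)
    p=cv2.undistortPoints(np.array([[[u,v]]],float),K,d)[0,0]
    R=np.array(s["attitude"]);return np.array(s["origin"]),R@np.array([p[0],p[1],1])
def plane(s,u,v,z):
    o,d=ray(s,u,v);return o+d*(z-o[2])/d[2]
def proj(s,P):
    R=np.array(s["attitude"]);c=R.T@(np.array(P)-np.array(s["origin"]));a=c[:2]/c[2];a=a*(1+s["k1"]*(a@a))
    K=np.array(s["camera_matrix"]);return K[:2,:2]@a+K[:2,2]
def save(s,n):cv2.imwrite("pics/"+n,s["frame"][:,:,::-1])
E
python3 - <<'E'
from h import *
o=robot.get_obs();print({k:np.round(v,3) for k,v in o.items()})
a=[]
for n in("top","side"):
    s=cams.snapshot(n);print(n,s["origin"],s["attitude"],s["camera_matrix"],s["k1"]);save(s,n+".png")
    a.append(s["frame"])
    np.save(n+".npy",s,allow_pickle=True)
E
```

```text
pics
{'time': np.float64(0.0), 'joint_positions': array([ 1.168,  0.088,  1.372, -0.   ,  1.684, -0.103]), 'qvel': array([-0.   , -0.002,  0.001, -0.   ,  0.   , -0.001]), 'joint_torque': array([-2.0000e-03, -3.4017e+01, -3.0243e+01,  7.2000e-02,  3.3000e-02,
       -0.0000e+00]), 'tool_pos': array([0.162, 0.525, 0.204]), 'ee_rot': array([-3.139, -0.   ,  2.842]), 'wrist_force': array([ 0.132, -0.545, -0.696]), 'wrist_torque': array([ 0.007,  0.013, -0.018]), 'width': np.float64(0.094)}
top [0.35462294 0.03185157 1.16464376] [-2.96432269e+00  2.36368557e-03 -1.57591480e+00] [[363.64773589   0.         317.88996133]
 [  0.         363.64773589 197.79492715]
 [  0.           0.           1.        ]] -0.052902065139805894
side [ 0.16386418 -0.77605131  1.02588501] [-2.37268848  0.01055431 -0.44484667] [[418.03759585   0.         323.66604391]
 [  0.         418.03759585 194.89452393]
 [  0.           0.           1.        ]] -0.001957674340928827
```

```bash
sed -i 's/R=np.array(s\["attitude"\])/R=Rot.from_euler("xyz",s["attitude"]).as_matrix()/; 1a from scipy.spatial.transform import Rotation as Rot' h.py; head -12 h.py
```

```text
import numpy as np, cv2
from scipy.spatial.transform import Rotation as Rot
from bench import robot, cams
def ray(s,u,v):
    K=np.array(s["camera_matrix"]);d=np.array([s["k1"],0,0,0,0],float)
    p=cv2.undistortPoints(np.array([[[u,v]]],float),K,d)[0,0]
    R=Rot.from_euler("xyz",s["attitude"]).as_matrix();return np.array(s["origin"]),R@np.array([p[0],p[1],1])
def plane(s,u,v,z):
    o,d=ray(s,u,v);return o+d*(z-o[2])/d[2]
def proj(s,P):
    R=Rot.from_euler("xyz",s["attitude"]).as_matrix();c=R.T@(np.array(P)-np.array(s["origin"]));a=c[:2]/c[2];a=a*(1+s["k1"]*(a@a))
    K=np.array(s["camera_matrix"]);return K[:2,:2]@a+K[:2,2]
```

View pics/top.png

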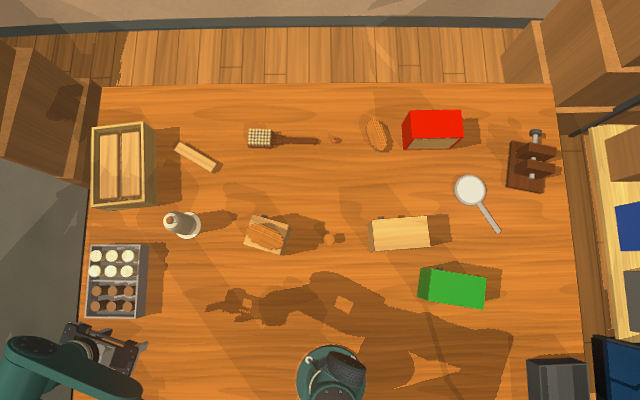

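View pics/side.png

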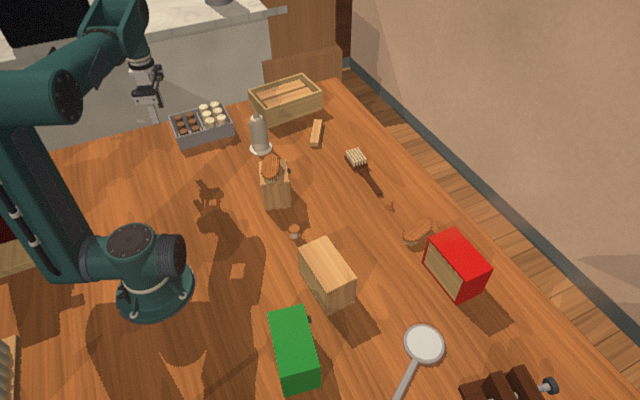

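```bash
python3 - <<'E'
from h import *
t=np.load("top.npy",allow_pickle=True).item();s=np.load("side.npy",allow_pickle=True).item()
c=cv2.resize(t["frame"][200:265,355:450],None,fx=6,fy=6,interpolation=cv2.INTER_CUBIC)
cv2.imwrite("pics/crop.png",c[:,:,::-1])
hsv=cv2.cvtColor(t["frame"],cv2.COLOR_RGB2HSV);print(hsv[232,400],hsv[210,350])
m=cv2.inRange(hsv,(10,40,185),(28,140,255));m[:, :350]=0;m[:200]=0;m[260:]=0;m[:,450:]=0
cs=max(cv2.findContours(m,0,1)[0],key=cv2.contourArea)
print(cv2.contourArea(cs));a=cv2.approxPolyDP(cs,4,True)[:,0];print(a)
for p in a:print(p,plane(t,*p,.12).round(4))
E
```

```text
[ 19 146 244] [ 15 199 196]
2.0
[[376 230]
 [382 229]]
[376 230] [ 0.4467 -0.1333  0.12  ]
[382 229] [ 0.4495 -0.1507  0.12  ]
```

View pics/crop.png

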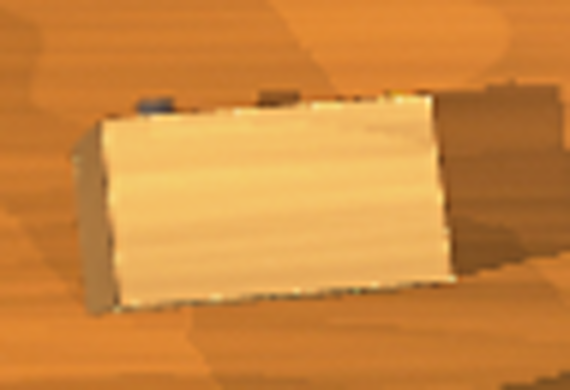

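Candidates, by top-picture pixel: light plain box (400,232), box with a brush on top (267,235), red box (433,130) and green box (452,288). The light one without a brush is the wide cupboard. The crop shows two things on its front: a dark steel stud at about (381,217.5), near the left (free) edge, and a brown knob at (401,216), which is not the stud.

```bash
python3 - <<'E'
from h import *
t=np.load("top.npy",allow_pickle=True).item();s=np.load("side.npy",allow_pickle=True).item()
C=np.array([plane(t,355+u/6-.4,200+v/6-.4,.12) for u,v in[(104,120),(433,95),(455,280),(117,306)]])
print(C.round(4),[np.linalg.norm(C[i]-C[(i+1)%4]).round(4) for i in range(4)])
d=C[1]-C[0]+C[2]-C[3];yaw=np.arctan2(-d[1],-d[0])-(-np.pi/2)  # local -y... 
# local y axis = towards hinge = d (to world -y)
yl=d/np.linalg.norm(d);yaw=np.arctan2(-yl[0],yl[1]);print("yaw",yaw)
R=Rot.from_euler("z",yaw).as_matrix();o=C.mean(0);o[2]=0
L=lambda x,y,z:o+R@np.array([x,y,z])/1000
for n,p in dict(org=(0,0,0),stud=(-55,69-118,92),edge=(-45,-69,109),hinge=(-45,69,109)).items():
    P=L(*p);print(n,P.round(4),proj(t,P).round(1),proj(s,P).round(1))
print(plane(t,380.5,217.2,.095),"axes",R[:2,:2].round(3))
for p in[(332,238),(248,232),(340,237)]:print(plane(t,*p,.04).round(3))
E
```

```text
[[ 0.4769 -0.1225  0.12  ]
 [ 0.488  -0.2827  0.12  ]
 [ 0.3989 -0.2884  0.12  ]
 [ 0.388  -0.1261  0.12  ]] [np.float64(0.1606), np.float64(0.0892), np.float64(0.1627), np.float64(0.089)]
yaw -3.0735681271579276
org [ 0.4379 -0.2049  0.    ] [392.6 235.9] [328.1 286.5]
stud [ 0.4895 -0.1523  0.092 ] [380.4 216.4] [336.4 246.7]
edge [ 0.4781 -0.133   0.109 ] [375.  219.6] [329.7 239.4]
hinge [ 0.4875 -0.2707  0.109 ] [421.6 216.1] [356.6 276.4]
[ 0.48680471 -0.15186444  0.095     ] axes [[-0.998  0.068]
 [-0.068 -0.998]]
[ 0.43  -0.009  0.04 ]
[0.45  0.251 0.04 ]
[ 0.433 -0.034  0.04 ]
```

Request:
step_arm:
  plan:
    - [[0,0,50,0,0],[60,-100,50,0.1,0],[378,-674,50,0.23,0],[378,-674,50,0.23,0],[378,-674,50,0.23,0],[378,-674,50,0.23,0],[378,-674,50,0.23,0],[378,-674,50,0.23,0]]

```text
time: 0.77
tool_pos: [0.3048, 0.2719, 0.2516]
ee_rot: [-3.141, -0.0, 3.073]
wrist_force: [0.9, 0.5, 0.0]
width: 0.044
```

Request:
step_arm:
  plan:
    - [[235,-421,0,0,0],[235,-421,0,0,0],[235,-421,0,0,0],[235,-421,0,0,0],[235,-421,0,0,0],[235,-421,0,0,0],[235,-421,0,0,0],[235,-421,0,0,0]]

```text
time: 1.43
tool_pos: [0.4674, -0.0194, 0.2516]
ee_rot: [3.141, -0.0, 3.071]
wrist_force: [0.9, 1.3, 1.0]
width: 0.0003
```

Request:
step_arm:
  plan:
    - [[74,-134,0,0,0],[74,-134,0,0,0],[74,-134,0,0,0],[74,-134,0,0,0],[74,-134,0,0,0],[74,-134,0,0,0]]

```text
time: 1.93
tool_pos: [0.541, -0.1524, 0.2503]
ee_rot: [3.14, -0.003, 3.069]
wrist_force: [0.0, 0.4, 0.2]
width: 0.0003
```

Request:
step_arm:
  plan:
    - [[0,3,-164,0,0],[0,3,-164,0,0],[0,3,-164,0,0],[0,3,-164,0,0],[0,3,-164,0,0],[0,3,-164,0,0],[0,3,-164,0,0],[0,3,-164,0,0]]

```text
time: 2.6
tool_pos: [0.5437, -0.1488, 0.0925]
ee_rot: [-3.14, 0.007, 3.072]
wrist_force: [-0.1, -0.8, 0.5]
width: 0.0002
```

```bash
python3 - <<'E'
from h import *
o=robot.get_obs();print(o["tool_pos"],o["wrist_force"])
s=cams.snapshot("wrist");T=np.array(s["T_tool_cam"]);print(T.round(3))
R=Rot.from_euler("xyz",o["ee_rot"]).as_matrix()
W=np.eye(4);W[:3,:3]=R;W[:3,3]=o["tool_pos"];W=W@T
s["origin"]=W[:3,3];s["attitude"]=Rot.from_matrix(W[:3,:3]).as_euler("xyz");np.save("wrist.npy",s,allow_pickle=True)
print(proj(s,(.4895,-.1523,.092)),proj(s,o["tool_pos"]));save(s,"w1.png")
E
```

```text
[ 0.54365417 -0.14880224  0.0925043 ] [-0.13688605 -0.79130707  0.4834011 ]
[[-0.    -0.963 -0.27   0.079]
 [ 1.    -0.001  0.001  0.001]
 [-0.001 -0.27   0.963 -0.178]
 [ 0.     0.     0.     1.   ]]
[299.25001148 151.24466362] [312.94086363 244.41109616]
```

View pics/w1.png

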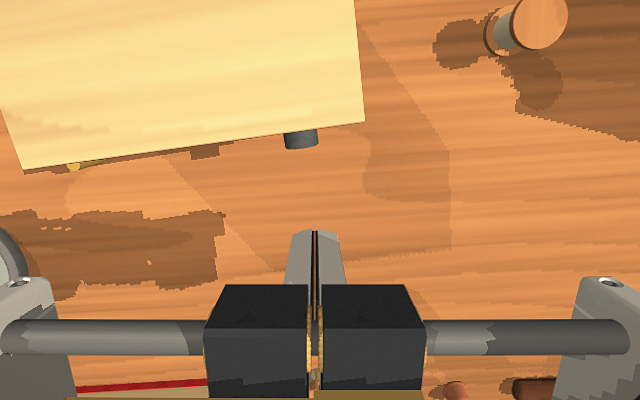

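Request:
step_arm:
  plan:
    - [[0,0,0,0.138,0],[-20,-1,0,0.138,0],[-38,-2.6,0,0.138,0],[-38,-2.6,0,0.138,0],[-38,-2.6,0,0.138,0],[-38,-2.6,0,0.138,0]]

```text
time: 3.15
tool_pos: [0.5047, -0.1514, 0.09]
ee_rot: [-3.14, 0.004, -3.074]
wrist_force: [-0.6, -0.5, -0.0]
width: 0.0003
```

Request:
step_arm:
  plan:
    - [[-1,0,0,0,0],[-2,-0.1,0,0,0],[-3,-0.2,0,0,0],[-4,-0.3,0,0,0],[-4,-0.3,0,0,0],[-4,-0.3,0,0,0]]

```text
time: 3.65
tool_pos: [0.4991, -0.1512, 0.0878]
ee_rot: [3.141, -0.0, -3.073]
wrist_force: [0.2, 0.9, 0.6]
width: 0.0006
```

Request:
step_arm:
  plan:
    - [[-1,0,0,0,0],[-2,-0.1,0,0,0],[-3,-0.2,0,0,0],[-3,-0.2,0,0,0],[-3,-0.2,0,0,0]]

```text
time: 4.07
tool_pos: [0.4966, -0.1514, 0.088]
ee_rot: [3.141, 0.001, -3.073]
wrist_force: [3.1, -0.3, -2.9]
width: 0.0004
```

Request:
step_arm:
  plan:
    - [[-0.5,0,0,0,0],[-1,0,0,0,0],[-2,-0.1,0,0,0],[-2,-0.1,0,0,0],[-2,-0.1,0,0,0]]

```text
time: 4.48
tool_pos: [0.4945, -0.1513, 0.088]
ee_rot: [3.141, 0.001, -3.073]
wrist_force: [3.7, 1.1, -2.4]
width: 0.0004
```

Request:
step_arm:
  plan:
    - [[-0.5,0,0,0,0],[-1,0,0,0,0],[-2,-0.1,0,0,0],[-2,-0.1,0,0,0],[-2,-0.1,0,0,0]]

```text
time: 4.9
tool_pos: [0.4918, -0.1515, 0.088]
ee_rot: [3.141, -0.001, -3.073]
wrist_force: [2.9, 1.8, -0.6]
width: 0.0007
```

Request:
step_arm:
  plan:
    - [[-0.5,0,0,0,0],[-1,0,0,0,0],[-1,0,0,0,0],[-1,0,0,0,0]]

```text
time: 5.23
tool_pos: [0.491, -0.1515, 0.088]
ee_rot: [3.141, -0.0, -3.073]
wrist_force: [3.5, 2.8, -1.0]
width: 0.0007
```

Request:
step_arm:
  plan:
    - [[8,0.5,0,0,0],[20,1.3,0,0,0],[40,2.7,0,0,0],[70,4.7,0,0,0],[100,7,0,0,0],[130,9,0,0,0],[130,9,0,0,0],[130,9,0,0,0]]

```text
time: 5.9
tool_pos: [0.6211, -0.143, 0.0867]
ee_rot: [-3.141, -0.004, -3.073]
wrist_force: [-0.5, -0.0, 0.7]
width: 0.0002
```

```bash
python3 - <<'E'
from h import *
o=robot.get_obs();print(o["time"],o["tool_pos"],o["wrist_force"])
for i in range(4): cams.snapshot("top")
s=cams.snapshot("top");np.save("top2.npy",s,allow_pickle=True)
c=cv2.resize(s["frame"][170:265,345:450],None,fx=6,fy=6,interpolation=cv2.INTER_CUBIC)
cv2.imwrite("pics/crop2.png",c[:,:,::-1])
E
```

```text
5.9 [ 0.62110206 -0.14303812  0.08666616] [-0.52756455 -0.02726695  0.71824536]
```

View pics/crop2.png

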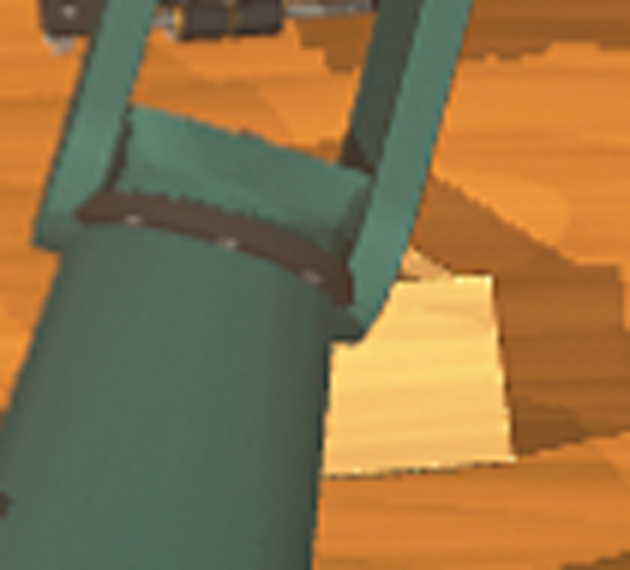

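Request:
step_arm:
  plan:
    - [[0,30,-5,0,0],[0,58,-5,0,0],[-30,58,-5,0,0],[-65,58,-5,0,0],[-96,58,-5,0,0],[-96,45,-5,0,0],[-96,28,-5,0,0],[-96,28,-5,0,0]]

```text
time: 6.82
tool_pos: [0.5245, -0.1172, 0.0839]
ee_rot: [-3.139, 0.001, -3.076]
wrist_force: [0.7, 0.8, -0.8]
width: 0.0006
```

```bash
python3 - <<'E'
from h import *
o=robot.get_obs();print(o["tool_pos"],o["wrist_force"])
s=cams.snapshot("wrist");save(s,"w2.png")
E
```

```text
[ 0.52448306 -0.11716923  0.08389997] [ 0.72541782  0.77201147 -0.77132445]
```

View pics/w2.png

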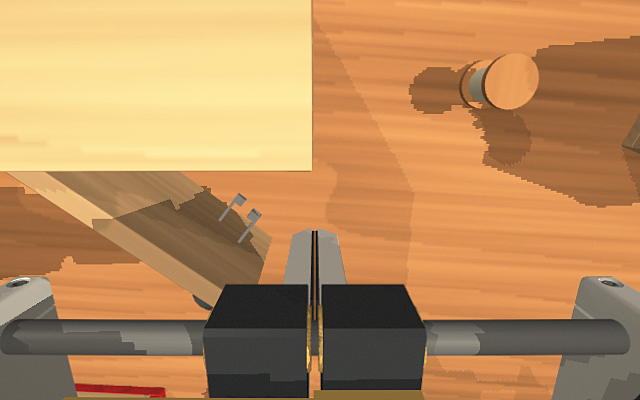

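The wrist view shows the door ajar at about 38°. The fingertip (315,235) is behind its free edge (245,290) and clear of the low latch pieces (240,215).

Request:
step_arm:
  plan:
    - [[2,-15,-3,0,0],[3,-30,-3,0,0],[4,-40,-3,0,0],[6,-48,-3,0,0],[12,-51,-3,0,0],[19,-56,-3,0,0],[27,-60,-3,0,0],[27,-60,-3,0,0]]

```text
time: 7.53
tool_pos: [0.5539, -0.1751, 0.08]
ee_rot: [-3.141, 0.001, -3.073]
wrist_force: [-0.1, 1.2, -0.2]
width: 0.0002
```

Request:
step_arm:
  plan:
    - [[6,-5,0,0,0],[12,-10,0,0,0],[18,-15,0,0,0],[23,-21,0,0,0],[28,-27,0,0,0],[32,-33,0,0,0],[32,-33,0,0,0]]

```text
time: 8.12
tool_pos: [0.585, -0.2092, 0.0799]
ee_rot: [-3.141, 0.001, -3.074]
wrist_force: [-0.9, 0.1, -0.1]
width: 0.0005
```

Request:
step_arm:
  plan:
    - [[4,-7,0,0,0],[7,-14,0,0,0],[10,-21,0,0,0],[12,-27,0,0,0],[14,-33,0,0,0],[15,-38,0,0,0],[15,-38,0,0,0],[15,-38,0,0,0]]

```text
time: 8.78
tool_pos: [0.5992, -0.2461, 0.08]
ee_rot: [-3.141, 0.0, -3.074]
wrist_force: [0.3, 0.8, 0.3]
width: 0.0006
```

```bash
python3 - <<'E'
from h import *
o=robot.get_obs();print(o["tool_pos"],o["wrist_force"])
s=cams.snapshot("wrist");save(s,"w3.png")
E
```

```text
[ 0.59920956 -0.24611609  0.08000037] [0.34596957 0.79227349 0.27070685]
```

View pics/w3.png

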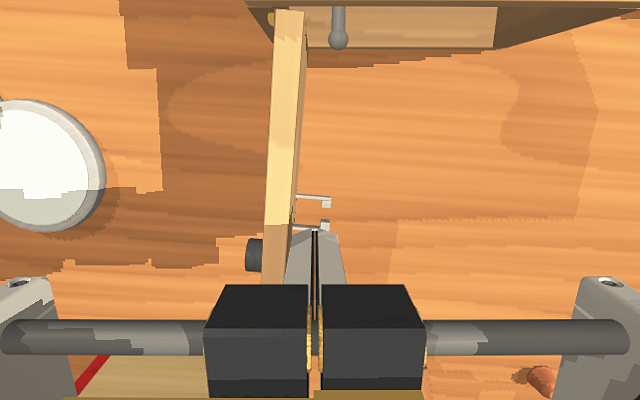

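The door stands about 3° past square: its top edge runs from (290,10) to (275,280). I'm backing the finger off.

Request:
step_arm:
  plan:
    - [[0,8,0,0,0],[0,25,0,0,0],[0,60,0,0,0],[0,60,40,0,0],[0,60,80,0,0],[0,60,120,0,0],[0,60,160,0,0],[0,60,160,0,0]]

```text
time: 9.5
tool_pos: [0.6022, -0.1847, 0.2516]
ee_rot: [-3.134, 0.016, -3.071]
wrist_force: [-0.2, 1.1, 1.2]
width: 0.0006
```

Request:
step_arm:
  plan:
    - [[0,250,20,0,0],[0,250,20,0,0],[0,250,20,0,0],[0,250,20,0,0],[0,250,20,0,0],[0,250,20,0,0],[0,250,20,0,0],[0,250,20,0,0]]

```text
time: 10.17
tool_pos: [0.5983, 0.0682, 0.2603]
ee_rot: [3.141, 0.001, -3.067]
wrist_force: [-0.7, -1.1, 0.2]
width: 0.0004
```

```bash
python3 - <<'E'
from h import *
o=robot.get_obs();print(o["time"],o["tool_pos"],o["wrist_force"],abs(o["qvel"]).max())
a=cams.snapshot("top");b=cams.snapshot("side")
f=np.hstack([a["frame"][80:340,210:530],b["frame"][130:390,230:550]])
cv2.imwrite("pics/fin.png",cv2.resize(f[:,:,::-1],None,fx=1.25,fy=1.25))
E
```

```text
10.1667 [0.59827516 0.06819483 0.2603116 ] [-0.72795995 -1.07100473  0.16208302] 0.06405176373837054
```

View pics/fin.png

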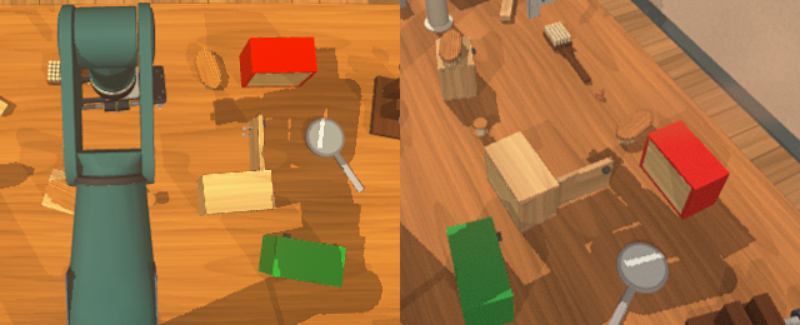

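The door stands wide open, the narrow cupboard is shut, and the loose things look undisturbed. I'm handing the job in.

```bash
python3 -c "
from bench import robot
print(robot.close_job())"
```

```text
the job is handed in; nothing more can be done
None
```

The wide cupboard is open and the job is handed in, at about 10.3 s on the robot's clock. I pressed the steel stud about 6 mm and the latch let go. Then I pushed the door round from behind its free edge with the shut fingertips and moved the arm clear. The wrist force stayed under about 5 N in every reading, which came only at the end of each move.

**Door angle:** in the wrist picture the door stood about 3° past square (roughly 1.62 rad), judged by eye. That picture was taken just before the finger backed off. The later top and side pictures show it still about square.

**Everything else:** in the last pictures the narrow cupboard looks shut. The brushes, spool, thimble and mirror look undisturbed. I judged this by eye and did not re-measure positions. The arm hid part of the top view, and the thread cone and wood bar were only partly in the crops.

No check failed. My first tool yaw was 0.14 rad off the door's direction because of a sign slip; I saw it in the wrist view and corrected it before pressing.

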